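Set the air-flow dial to the red line and confirm

TASK

Push the blue fin of the black dial round with a fingertip, without pinching the fin, until the dial's white index mark lines up with the red target line on the scale around it; then press the green button all the way in to confirm the setting, and let it come back up. Do not press the green button before the dial is set, leave the red stop button alone, and do not move the loose parts lying about.

Things in the scene. Friction and masses are not known exactly. Their poses are not given: they have to be found in the camera images.
- dial_center (a point): Centre of the top face of the black dial (132 mm diameter, 10 mm thick, top face 71 mm above the work surface), on its vertical axis. The dial sits on a white scale ring (182 mm diameter, top 61 mm above the surface) on a fixed steel box 190 x 190 x 55 mm. It turns either way without a stop in reach and stays where it is left (friction 0.12 N m, about 3 N at the fin).
- index_mark (a point): Outer end of the white index mark on the dial's top, 66 mm from the dial's axis. The mark points out along the fin: dial_center, fin and index mark lie on one radius.
- target_line (a point): Inner end of the red target line (7 mm wide, 22 mm long, radial; the only red one among black scale lines) on the white scale ring, also 66 mm from the dial's axis. Set = index_mark beside this point, seen from above. The ring is fixed; its turn differs each time.
- fin_top (a point): Middle of the top of the blue fin standing on the dial: 38 mm long along the radius (from 17 to 55 mm from the axis), 20 mm thick with the flat grey push pad on each side, 40 mm high (top 111 mm above the surface). Either pad (34 mm long, 37 mm high; dial_c2 on the counterclockwise side, dial_c3 on the clockwise side) is pushed to turn the dial; fingers pressing on both pads at once count as pinching. The rest of the dial's top is bare. This point is 36 mm from the axis.
- dial (a joint): Turn of the dial, rad, growing counterclockwise seen from above; 0 when the index mark points along the steel box's own x axis.
- set_button_top (a point): Centre of the top of the round green push button (32 mm diameter) on a grey box 80 x 80 x 50 mm, to the left or right of the dial. Press straight down.
- set_button (a joint): Travel of the green button, m: 0 up, 0.006 fully in (5 N); springs back.
- stop_button_top (a point): Centre of the top of the round red stop button (36 mm diameter) on a yellow box 80 x 80 x 50 mm, on the other side of the dial. Not to be pressed.
- stop_button (a joint): Travel of the red stop button, m: 0 up, 0.006 fully in.
- plug: Bystander: black round connector plug, 32 mm across, 42 mm tall, standing; origin at its underside. Leave alone.
- gland: Bystander: brass gland ring, 38 mm across, 14 mm high; origin at its underside. Leave alone.
- sensor: Bystander: orange sensor block, 30 x 45 mm, 36 mm tall; origin at its underside. Leave alone.
- relay: Bystander: amber relay on a black socket, 28 x 36 mm, 44 mm tall; origin at its underside. Leave alone.
- filter_bowl: Bystander: clear jar (spare filter bowl) with grey cap, 44 mm across, 65 mm tall, standing; origin at its underside. Leave alone.
- terminals: Bystander: terminal strip, grey with green blocks, 75 x 28 mm, 28 mm tall; origin at its underside. Leave alone.
- screwdriver: Bystander: screwdriver lying flat, far side of the work surface; origin at its underside. Leave alone.
There are look-alikes about, which are no part of the job. Of the things that look like the part that bears stop_button_top, take the one that is farthest to the robot's left at the start.

How it is judged:
On the way, in this order (a step that is already met when the one before it is completed fails the run):
1. the dial's index mark stands at the red line (horizontal distance between index_mark and target_line below 0.005 m and velocity of joint dial between -0.05 and 0.05 rad/s), for 0.3 s.
2. the green button is pressed in with the dial set (horizontal distance between index_mark and target_line below 0.005 m and value of joint set_button above 0.0045 m), for 0.05 s.
At the end, for the whole second after the job is handed in: The index mark's end is within 5 mm (about 4 degrees) of the red line's inner end, the dial is at rest, and both buttons are up, the green one having been pressed at least 4.5 mm in after the dial was set (horizontal distance between index_mark and target_line below 0.005 m and velocity of joint dial between -0.02 and 0.02 rad/s and value of joint each of set_button, stop_button below 0.0015 m); the robot touches nothing.
It fails at once if the fin was pinched (fingers pressing on both sides at once) (contact force between the fingers and dial_c2 above 1 N and contact force between the fingers and dial_c3 above 1 N).
It fails at once if the green button was pressed while the dial was not set (value of joint set_button above 0.003 m and horizontal distance between index_mark and target_line above 0.005 m).
It fails at once if the red stop button was pressed (value of joint stop_button above 0.002 m).
It fails at once if a loose part was moved or lifted by more than 15 mm (distance of any of plug, gland, sensor, relay, filter_bowl, terminals, screwdriver from where it was at the start of the episode above 0.015 m).
It also fails if it takes over 48 s, if anything falls off the work surface, if the arm or the gripper's body presses on something with over 40 N, if the wrist force passes 120 N, or if a joint passes its speed limit or range.

ROBOT

A 6-joint arm with a two-finger parallel gripper is mounted at the origin on the work surface. World frame = base frame: x ahead of the robot, y to its left, z up, the work surface at z = 0. Lengths are in m, angles in rad, forces in N, time in s.
With the tool pointing down it reaches from about 0.35 to 0.775 m from the base axis. Payload 7.3 kg.
Tool frame: the origin (TCP) lies midway between the tips of the shut fingers; the grasp point (between the pads) lies 19 mm behind it; z points along the fingers, y is the direction in which the jaws open and shut (so a half turn about z gives the same grasp; the last joint's range is limited). The gripper opens to 92 mm and grips with 3 to 60 N. Pads are 19 mm wide; open, the fingers measure 130 mm over their backs; the gripper's body (75 mm by 190 mm) begins 47 mm behind the grasp point.
Start: joints at [-1.289, 0.342, 1.524, -0, 1.275, -0.146], TCP at [0.218, -0.478, 0.227] pointing down, gripper open.
Joint ranges: [-2.53, 2.53], [-0.77, 2.02], [0.04, 2.7], [-1, 4.14], [0.28, 2.66], [-3.11, 3.11]. Speed limits (rad/s): [2.57, 2.57, 3.14, 3.14, 3.14, 3.14].

INTERFACE

Orientations are given as [roll, pitch, yaw] about the fixed x, y, z axes, in that order (R = Rz(yaw) Ry(pitch) Rx(roll)).
In Python, from cell import robot gives the robot as it stands.
- The arm moves only by the shell command python3 -m crank 'ROWS' [FORCE]. ROWS is a JSON object of lists of equal length, an entry for each row: "claw": the opening, from 0 (shut) to 1 (fully open); "delta_pos": the shift along the tool's x, y, z in units of 25 mm (1.0 is 25 mm), a list of three; "roll": the turn about the tool's z in units of 6 degrees (1.0 is 6 degrees). In form: {"claw": [claw, ...], "delta_pos": [[dx, dy, dz], ...], "roll": [roll, ...]}. A call has exactly 8 rows; each row is the pose to reach, as a shift and turn from the pose commanded when the call began, along the tool's axes at that moment; what a row does not reach only later rows make up. A row lasts 1/12 s, in which the tool goes at most 41.7 mm and 7.16 degrees, less where a joint would pass 70% of its speed; a pose out of reach is approached as far as the arm can. A call with a gripper value outside its range is refused whole. The fingers move at their own pace and stop on an object; FORCE is the grip in N (left out, the last holds). Time passes only in rows, so rows that repeat a pose let the fingers close, or fill a call up. It gives the time, the measured TCP pose, the force and the opening at its end, in the units of the state.
- robot.observe(): the state, without advancing time (a new reading comes with each control period).
- robot.read_camera(name): name is "side" or "top"; returns a dict with "color" (480x640x3 uint8, blue, green, red), "fx", "fy", "cx", "cy" (pixels), "k1" (the pictures are not rectified: a ray, as slopes to the right and down, at radius r is drawn at 1 + k1 r^2 times it, then the intrinsics apply), "rvec" (rotation vector, rad) and "tvec" (3), from world to camera coordinates, as OpenCV has them. Camera axes: x right, y down, z forward; pixel columns grow to the right and rows downward; lengths in m; the calibration is good to about 2 mm. A picture is of the moment at which its call begins. There is no depth.
- robot.hand_in(): hands the job in, once; it reports no verdict.
The state is a dict: "time": time; "qpos": joint angles; "qvel": joint speeds; "joint_efforts": joint torques, N m; "tool_pos": TCP position; "tool_rot": TCP orientation; "contact_force": force on the tool from outside, world axes, zero at the start; "torque": the same for the moment, N m; "opening": finger opening in m.
Only numpy, scipy, OpenCV 4.12 (cv2) and the standard library are available. Lean on these libraries where they do the work, as an engineer would, in place of code of your own. Each camera call takes 0.05 s, during which the arm holds its last target.

## Working session

There is one attempt and no reset: what is moved stays moved. The work goes in short steps, Python scripts to look and compute and a shell command to move; the robot and the scene stay as the last step left them, time stands still between calls to the robot, and variables do not carry over. Pictures are saved under pics/ and viewed, and the job is handed in when it is done.

```bash
ls; mkdir -p pics; cat > h.py <<'E'
import numpy as np, cv2
from cell import robot
def cap(n,tag):
    c=robot.read_camera(n); cv2.imwrite(f'pics/{tag}.png',c['color']); np.save(f'pics/{tag}.npy',c,allow_pickle=True); return c
def load(tag): return np.load(f'pics/{tag}.npy',allow_pickle=True).item()
def KD(c): return np.array([[c['fx'],0,c['cx']],[0,c['fy'],c['cy']],[0,0,1.]]),np.array([c['k1'],0,0,0,0.])
def ray(c,uv):
    K,D=KD(c); R,_=cv2.Rodrigues(np.array(c['rvec'],float)); t=np.array(c['tvec'],float).ravel()
    p=cv2.undistortPoints(np.array(uv,float).reshape(-1,1,2),K,D).reshape(-1,2)
    d=np.c_[p,np.ones(len(p))]@R; return -R.T@t,d
def onz(c,uv,z):
    o,d=ray(c,uv); return o+d*((z-o[2])/d[:,2])[:,None]
def proj(c,P):
    K,D=KD(c); return cv2.projectPoints(np.array(P,float).reshape(-1,1,3),np.array(c['rvec'],float),np.array(c['tvec'],float),K,D)[0].reshape(-1,2)
E
python3 - <<'E'
from h import *
for n in('top','side'):
    c=cap(n,n+'0'); print(n,ray(c,[[320,240]]),c['k1'],c['fx'])
s=robot.observe(); print(s)
E
```

```text
pics
top (array([ 0.27667301, -0.0030263 ,  1.22143078]), array([[ 0.21508326,  0.00500146, -0.97661732]])) -0.10514329329582793 520.1985575662791
side (array([ 0.2312136 , -0.72455392,  0.96648465]), array([[ 0.25313822,  0.62764201, -0.73620346]])) 0.0018587669526594136 610.1900977102547
{'time': 0.1, 'qpos': array([-1.28901513e+00,  3.42645397e-01,  1.52488452e+00,  1.80940331e-05,
        1.27540974e+00, -1.46018227e-01]), 'qvel': array([ 0.00065975,  0.0008254 , -0.00242037, -0.00019793, -0.00137737,
       -0.00154398]), 'joint_efforts': array([ 1.84961122e-03, -4.32004702e+01, -2.44695514e+01,  7.18646427e-02,
        5.26066753e-02, -7.28325790e-05]), 'tool_pos': array([ 0.2177252 , -0.47734163,  0.22613134]), 'tool_rot': array([-3.14026251e+00, -2.13107242e-04,  4.27794004e-01]), 'contact_force': array([-0.13433458,  0.29430104,  0.14283023]), 'torque': array([0.02551305, 0.0033423 , 0.03911811]), 'opening': 0.09158349735769844}
```

View pics/top0.png

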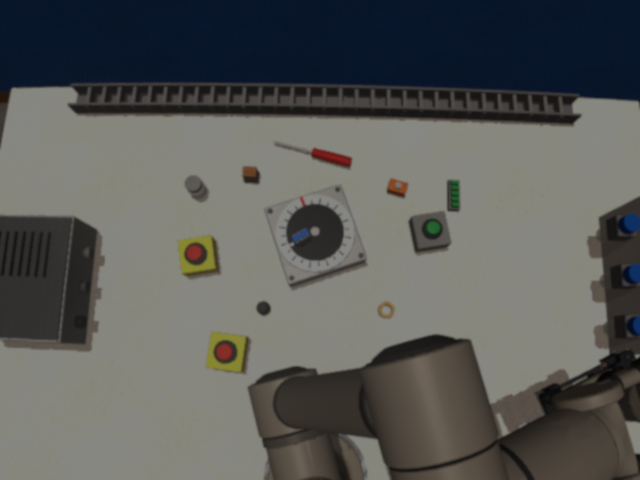

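View pics/side0.png

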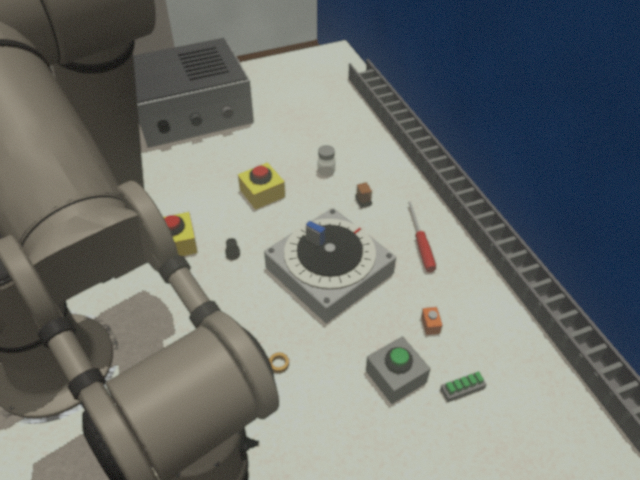

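The top view shows the dial at (315,231), its fin pointing left-down at (300,236) and the red line at (303,202). Candidates:
- **Green set button:** the only one is on the grey box at (432,229). The terminal strip at (454,195) is also green, but it isn't a button.
- **Red stop button:** (197,255) or (225,352). The leftmost, (197,255), is the real one. I'll avoid both.
- **Red line:** the only other long red shape is the screwdriver handle at (331,157), which is off the ring.

I'll check these in a close crop.

```bash
python3 - <<'E'
from h import *
c=load('top0'); im=c['color']
cr=cv2.resize(im[170:300,250:470],None,fx=3.6,fy=3.6,interpolation=cv2.INTER_CUBIC); cv2.imwrite('pics/crop0.png',cr)
hsv=cv2.cvtColor(im,cv2.COLOR_BGR2HSV)
def blobs(m,box):
    x0,y0,x1,y1=box; mm=np.zeros_like(m); mm[y0:y1,x0:x1]=m[y0:y1,x0:x1]
    n,l,st,ce=cv2.connectedComponentsWithStats(mm)
    return [(st[i].tolist(),ce[i].round(2).tolist()) for i in range(1,n) if st[i][4]>8],mm
box=(262,180,370,285)
red=cv2.inRange(hsv,(0,120,60),(8,255,255))|cv2.inRange(hsv,(170,120,60),(180,255,255))
blue=cv2.inRange(hsv,(105,120,50),(125,255,255)); grn=cv2.inRange(hsv,(45,120,40),(85,255,255))
b,_=blobs(red,box);print('red',b)
for k in b: print(onz(c,[k[1]],.061))
b,_=blobs(blue,box);print('blue',b)
for k in b: print(onz(c,[k[1]],.111))
b,_=blobs(grn,(405,205,445,250));print('grn',b)
for k in b: print(onz(c,[k[1]],.06))
dk=cv2.inRange(hsv,(0,0,0),(180,255,45)); b,m=blobs(dk,box);print('dark',b)
cn=max(cv2.findContours(m,cv2.RETR_EXTERNAL,cv2.CHAIN_APPROX_NONE)[0],key=cv2.contourArea)
hull=cv2.convexHull(cn); e=cv2.fitEllipse(hull);print(e,onz(c,[e[0]],.071))
E
```

```text
red [([301, 198, 4, 8, 14], [302.43, 201.64])]
[[0.62256708 0.04569238 0.061     ]]
blue [([292, 229, 17, 13, 92], [300.09, 234.96])]
[[0.53158815 0.04651335 0.111     ]]
grn [([426, 221, 14, 14, 148], [432.89, 227.22])]
[[ 0.56835966 -0.25707341  0.06      ]]
dark [([288, 206, 54, 53, 1849], [317.08, 230.74])]
((314.975341796875, 231.52859497070312), (52.609413146972656, 53.796302795410156), 111.6296157836914) [[0.54949717 0.01470899 0.071     ]]
```

View pics/crop0.png

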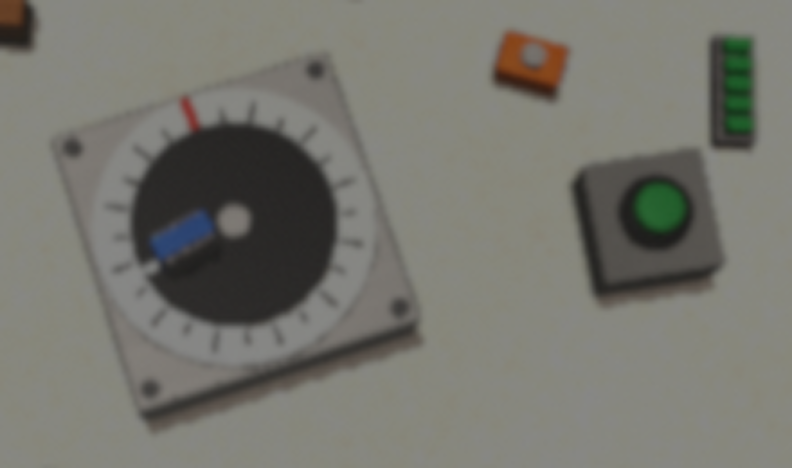

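```bash
python3 - <<'E'
from h import *
c=load('top0'); s=load('side0')
im=s['color']; cv2.imwrite('pics/crop1.png',cv2.resize(im[330:405,355:500],None,fx=5.4,fy=5.4,interpolation=cv2.INTER_CUBIC))
def cen(im,box,lo,hi):
    x0,y0,x1,y1=box; m=cv2.inRange(cv2.cvtColor(im,cv2.COLOR_BGR2HSV),lo,hi)[y0:y1,x0:x1]
    n,l,st,ce=cv2.connectedComponentsWithStats(m); i=1+np.argmax(st[1:,4]); return ce[i]+[x0,y0],st[i]
g=(45,120,40),(85,255,255)
a,_=cen(c['color'],(405,205,445,250),*g); b,st=cen(im,(375,335,425,380),*g); print(a,b,st)
(o1,d1),(o2,d2)=ray(c,[a]),ray(s,[b]); A=np.c_[d1[0],-d2[0]]; t=np.linalg.lstsq(A,o2-o1,rcond=None)[0]
print(o1+t[0]*d1[0],o2+t[1]*d2[0])
C=np.array([.5495,.0147])
for n,uv,z in(('mark',[292.2,244.2],.071),('line',[302.43,201.64],.061)):
    p=onz(c,[uv],z)[0,:2]-C; print(n,np.hypot(*p),np.degrees(np.arctan2(p[1],p[0])))
E
```

```text
Traceback (most recent call last):
ValueError: attempt to get argmax of an empty sequence
```

View pics/crop1.png

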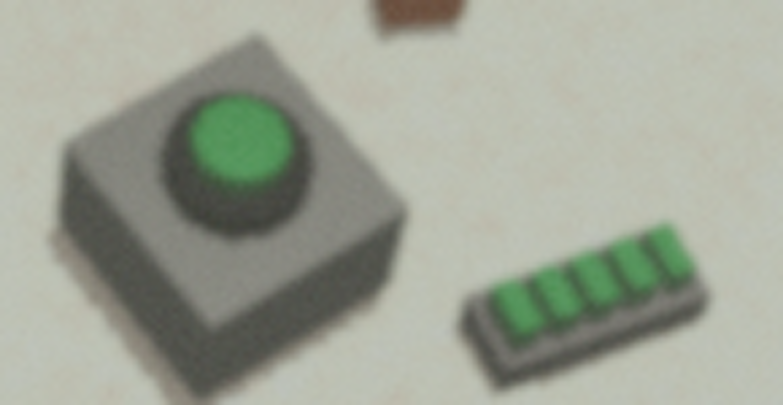

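The side crop shows the green button standing proud of a dark collar on the grey box. The terminal strip beside it is clearly a separate thing.

```bash
python3 - <<'E'
from h import *
c=load('top0'); s=load('side0'); im=s['color']
def cen(im,box,lo,hi):
    x0,y0,x1,y1=box; m=cv2.inRange(cv2.cvtColor(im,cv2.COLOR_BGR2HSV),lo,hi)[y0:y1,x0:x1]
    n,l,st,ce=cv2.connectedComponentsWithStats(m); i=1+np.argmax(st[1:,4]); return ce[i]+[x0,y0],st[i]
a,_=cen(c['color'],(405,205,450,250),(45,120,40),(85,255,255)); b,st=cen(im,(375,335,425,380),(45,80,90),(85,255,255)); print(a,b,st)
(o1,d1),(o2,d2)=ray(c,[a]),ray(s,[b]); A=np.c_[d1[0],-d2[0]]; t=np.linalg.lstsq(A,o2-o1,rcond=None)[0]
print(o1+t[0]*d1[0],o2+t[1]*d2[0])
C=np.array([.5495,.0147])
for n,uv,z in(('mark',[292.2,244.2],.071),('line',[302.43,201.64],.061)):
    p=onz(c,[uv],z)[0,:2]-C; print(n,np.hypot(*p),np.degrees(np.arctan2(p[1],p[0])))
# approach pose
th=np.radians(119.5); u=np.array([np.cos(th),np.sin(th)]); tg=np.array([-u[1],u[0]])
P=C+.040*u+.040*tg; o=robot.observe(); R=cv2.Rodrigues(np.zeros(3))[0]
y=o['tool_rot'][2]; X=np.array([np.cos(y),np.sin(y)]); Y=np.array([np.sin(y),-np.cos(y)])
d=P-o['tool_pos'][:2]; print(P,d@X/.025,d@Y/.025,'yaw',np.degrees(y))
E
```

```text
[432.89189189 227.22297297] [399.18987342 355.67510549] [ 15  13  19  16 237]
[ 0.5669555  -0.2558607   0.06556342] [ 0.56612172 -0.25572474  0.06532429]
mark 0.05928121209512997 121.01320342839077
line 0.07936828818884978 22.984880534199167
[0.49498883 0.02981729] 18.50719180448104 -13.857139166810649 yaw 24.510790926054813
```

```bash
python3 -m crank '{"claw":[0,0,0,0,0,0,0,0],"delta_pos":[[1.2,-0.9,0],[2.4,-1.8,0],[3.6,-2.7,0],[4.8,-3.6,0],[6,-4.5,0],[7.2,-5.4,0],[8.4,-6.3,0],[9.25,-6.93,0]],"roll":[0,0,0,0,0,0,0,0]}' 20
python3 -m crank '{"claw":[0,0,0,0,0,0,0,0],"delta_pos":[[1.2,-0.9,0],[2.4,-1.8,0],[3.6,-2.7,0],[4.8,-3.6,0],[6,-4.5,0],[7.2,-5.4,0],[8.4,-6.3,0],[9.25,-6.93,0]],"roll":[0,0,0,0,-0.3,-0.6,-0.9,-0.9]}'
python3 -m crank '{"claw":[0,0,0,0,0,0,0,0],"delta_pos":[[0,0,0],[0,0,0],[0,0,0],[0,0,0],[0,0,0],[0,0,0],[0,0,0],[0,0,0]],"roll":[0,0,0,0,0,0,0,0]}'
cat > rel.py <<'E'
# state in dial terms, and the shift in tool axes to a wanted dial-frame pose
from h import *
import sys
C=np.array([.5495,.0147]); o=robot.observe(); p=o['tool_pos']; y=o['tool_rot'][2]
r=p[:2]-C; print('t',round(o['time'],2),'tcp',p.round(4),'yaw',round(np.degrees(y),1),'op',round(o['opening'],4),'F',o['contact_force'].round(1),'q',o['qpos'].round(2))
def want(th,rad,off,yaw=None):
    t=np.radians(th); u=np.array([np.cos(t),np.sin(t)]); g=np.array([-u[1],u[0]])
    d=C+rad*u+off*g-p[:2]; X=np.array([np.cos(y),np.sin(y)]); Y=np.array([np.sin(y),-np.cos(y)])
    print(th,rad,off,'->',(d@X/.025).round(2),(d@Y/.025).round(2),'roll',((np.degrees(y)-(th-90))/6).round(2))
a=[float(v) for v in sys.argv[1:]]
for i in range(0,len(a),3): want(*a[i:i+3])
E
python3 rel.py 120.5 .04 .04; python3 -c "
from h import *
cap('top','top1');cap('side','side1')"
```

```text
time: 0.77
tool_pos: [0.3569, -0.2214, 0.2266]
tool_rot: [-3.141, -0.0, 0.429]
contact_force: [-0.3, -0.3, -0.0]
opening: 0.0434
time: 1.43
tool_pos: [0.4956, 0.0323, 0.2264]
tool_rot: [-3.141, -0.0, 0.525]
contact_force: [-1.2, 0.3, 0.5]
opening: 0.0009
time: 2.1
tool_pos: [0.4948, 0.029, 0.2268]
tool_rot: [3.141, -0.0, 0.521]
contact_force: [0.2, -0.3, -0.5]
opening: 0.0006
t 2.1 tcp [0.4948 0.029  0.2268] yaw 29.9 op 0.0006 F [ 0.2 -0.3 -0.5] q [-0.1   0.29  1.6  -0.    1.25  0.95]
120.5 0.04 0.04 -> -0.0 0.0 roll -0.11
```

```bash
python3 -m crank '{"claw":[0,0,0,0,0,0,0,0],"delta_pos":[[0,0,1],[0,0,2],[0,0,3],[0,0,4],[0,0,4.8],[0,0,5.4],[0,0,5.6],[0,0,5.6]],"roll":[0,0,0,0,0,0,0,0]}'
python3 rel.py 120.5 .038 .0215 ; python3 -c "
from h import *
cap('top','top2');c=cap('side','side2'); im=c['color']
cv2.imwrite('pics/crop2.png',cv2.resize(im[150:340,230:430],None,fx=3,fy=3,interpolation=cv2.INTER_CUBIC))"
```

```text
time: 2.87
tool_pos: [0.4942, 0.0294, 0.0857]
tool_rot: [-3.14, 0.002, 0.522]
contact_force: [-0.1, -0.5, 0.2]
opening: 0.0003
t 2.87 tcp [0.4942 0.0294 0.0857] yaw 29.9 op 0.0003 F [-0.1 -0.5  0.2] q [-0.1   0.46  1.79 -0.    0.9   0.95]
120.5 0.038 0.0215 -> 0.75 0.1 roll -0.1
```

View pics/crop2.png

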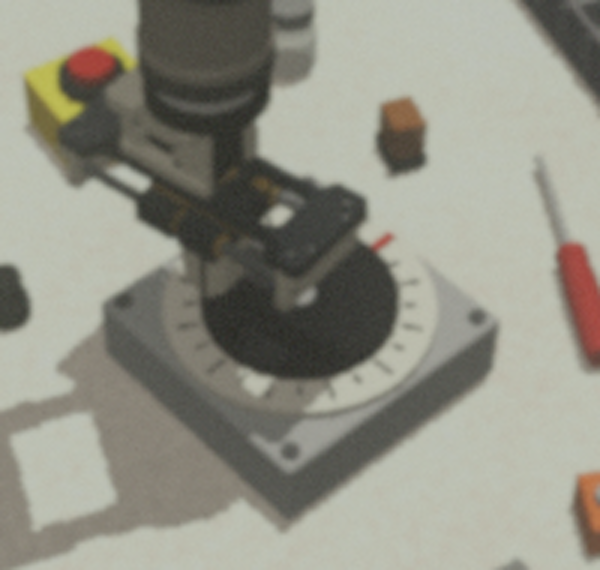

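View pics/top2.png

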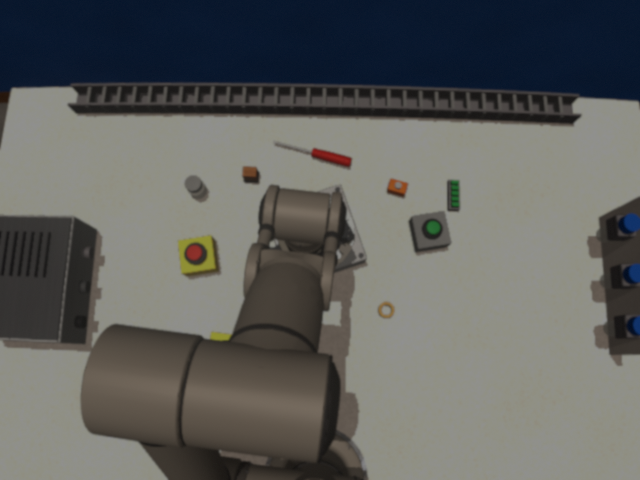

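```bash
python3 - <<'E'
from h import *
c=load('side2'); o=robot.observe(); p=o['tool_pos']; y=o['tool_rot'][2]
X=np.array([np.cos(y),np.sin(y),0]); Y=np.array([np.sin(y),-np.cos(y),0])
P=[p,p+.019*Y,p-.019*Y,p+.01*X,p+[0,0,.06],[.5495,.0147,.071],[.5316,.0465,.111]]
q=proj(c,P); print(((q-[230,150])*3).round())
im=c['color'][190:270,270:350]; cv2.imwrite('pics/crop3.png',cv2.resize(cv2.convertScaleAbs(im,alpha=1.6),None,fx=7,fy=7,interpolation=cv2.INTER_CUBIC))
E
```

```text
[[213. 281.]
 [236. 295.]
 [191. 268.]
 [223. 273.]
 [211. 217.]
 [298. 291.]
 [255. 224.]]
```

View pics/crop3.png

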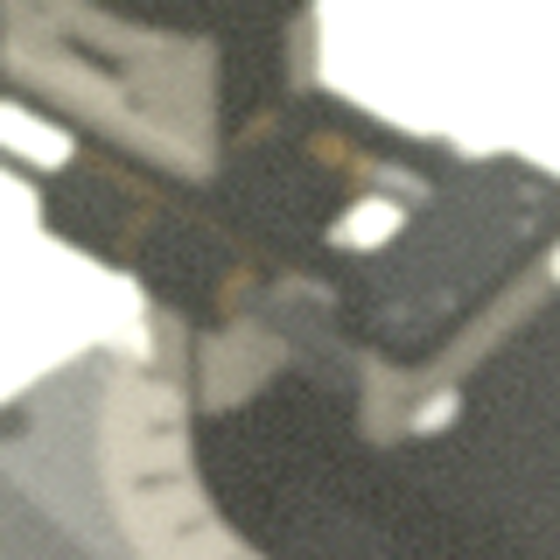

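Side view: the shut fingers stand at crop2 (213,281), on the counterclockwise side of the fin and clear of it. Next I'll work out the arc in tool units.

```bash
python3 rel.py 120.5 .038 .03  120.5 .038 .0195 114 .038 .0195 108 .038 .0195 102 .038 .0195 96 .038 .0195 90 .038 .0195 84 .038 .0195
```

```text
t 2.97 tcp [0.4955 0.0294 0.0874] yaw 29.9 op 0.0003 F [ 0.6  0.1 -0.6] q [-0.1   0.45  1.79 -0.    0.9   0.95]
120.5 0.038 0.03 -> 0.37 0.08 roll -0.1
120.5 0.038 0.0195 -> 0.79 0.07 roll -0.1
114.0 0.038 0.0195 -> 0.96 -0.01 roll 0.98
108.0 0.038 0.0195 -> 1.13 -0.06 roll 1.98
102.0 0.038 0.0195 -> 1.31 -0.1 roll 2.98
96.0 0.038 0.0195 -> 1.48 -0.12 roll 3.98
90.0 0.038 0.0195 -> 1.66 -0.12 roll 4.98
84.0 0.038 0.0195 -> 1.84 -0.1 roll 5.98
```

```bash
python3 -m crank '{"claw":[0,0,0,0,0,0,0,0],"delta_pos":[[0.37,0.08,0],[0.79,0.07,0],[0.96,-0.01,0],[1.13,-0.06,0],[1.31,-0.1,0],[1.48,-0.12,0],[1.66,-0.12,0],[1.84,-0.1,0]],"roll":[0,0,1,2,3,4,5,6]}'
python3 rel.py  78 .038 .0195 72 .038 .0195 66 .038 .0195 60 .038 .0195 54 .038 .0195 48 .038 .0195 42 .038 .0195 36 .038 .0195; python3 -c "
from h import *
c=cap('side','side4'); im=c['color']
cv2.imwrite('pics/crop4.png',cv2.resize(im[150:340,230:430],None,fx=3,fy=3,interpolation=cv2.INTER_CUBIC))"
```

```text
time: 3.63
tool_pos: [0.5329, 0.0542, 0.0879]
tool_rot: [3.141, 0.001, -0.111]
contact_force: [-4.5, -2.7, 1.8]
opening: 0.0004
t 3.63 tcp [0.5329 0.0542 0.0879] yaw -6.4 op 0.0004 F [-4.5 -2.7  1.8] q [-0.04  0.51  1.68 -0.    0.95  1.64]
78.0 0.038 0.0195 -> 0.21 -0.09 roll 0.94
72.0 0.038 0.0195 -> 0.38 -0.15 roll 1.94
66.0 0.038 0.0195 -> 0.55 -0.19 roll 2.94
60.0 0.038 0.0195 -> 0.73 -0.21 roll 3.94
54.0 0.038 0.0195 -> 0.91 -0.21 roll 4.94
48.0 0.038 0.0195 -> 1.09 -0.19 roll 5.94
42.0 0.038 0.0195 -> 1.26 -0.16 roll 6.94
36.0 0.038 0.0195 -> 1.43 -0.1 roll 7.94
```

View pics/crop4.png

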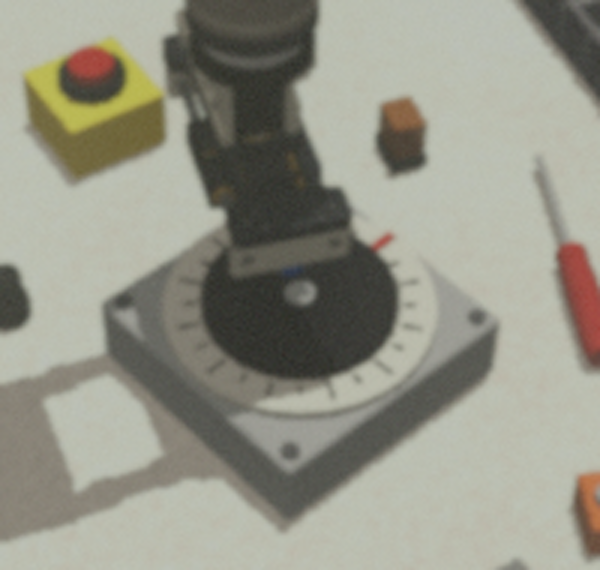

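The fin (blue, at about (290,270)) is turning with the fingertips, at about 5 N of contact. I'll carry on with the arc.

```bash
python3 -m crank '{"claw":[0,0,0,0,0,0,0,0],"delta_pos":[[0.21,-0.09,0],[0.38,-0.15,0],[0.55,-0.19,0],[0.73,-0.21,0],[0.91,-0.21,0],[1.09,-0.19,0],[1.26,-0.16,0],[1.43,-0.1,0]],"roll":[1,2,3,4,5,6,7,7.9]}'
python3 rel.py 34 .038 .0195 32 .038 .0195 30 .038 .0195 28 .038 .0195  26 .038 .0195 24 .038 .0195 23 .038 .0195; python3 -c "
from h import *
c=cap('side','side5'); im=c['color']
cv2.imwrite('pics/crop5.png',cv2.resize(im[190:320,260:400],None,fx=4.2,fy=4.2,interpolation=cv2.INTER_CUBIC))
c=cap('top','top5'); im=c['color']
cv2.imwrite('pics/crop6.png',cv2.resize(im[170:300,250:390],None,fx=4.2,fy=4.2,interpolation=cv2.INTER_CUBIC))"
```

```text
time: 4.35
tool_pos: [0.5684, 0.0538, 0.0875]
tool_rot: [3.141, 0.002, -0.937]
contact_force: [-5.9, 1.4, 1.2]
opening: 0.0002
t 4.35 tcp [0.5684 0.0538 0.0875] yaw -53.7 op 0.0002 F [-5.9  1.4  1.2] q [-0.04  0.57  1.57  0.    1.    2.47]
34.0 0.038 0.0195 -> 0.09 -0.01 roll 0.39
32.0 0.038 0.0195 -> 0.15 -0.04 roll 0.72
30.0 0.038 0.0195 -> 0.2 -0.06 roll 1.06
28.0 0.038 0.0195 -> 0.26 -0.08 roll 1.39
26.0 0.038 0.0195 -> 0.32 -0.1 roll 1.72
24.0 0.038 0.0195 -> 0.37 -0.12 roll 2.06
23.0 0.038 0.0195 -> 0.4 -0.12 roll 2.22
```

View pics/crop5.png

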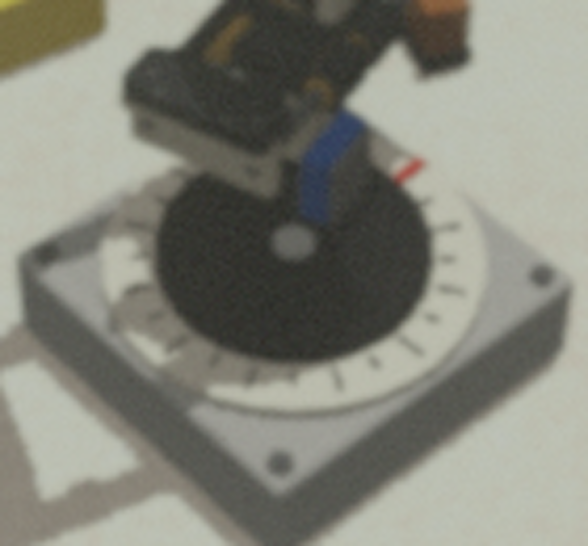

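View pics/crop6.png

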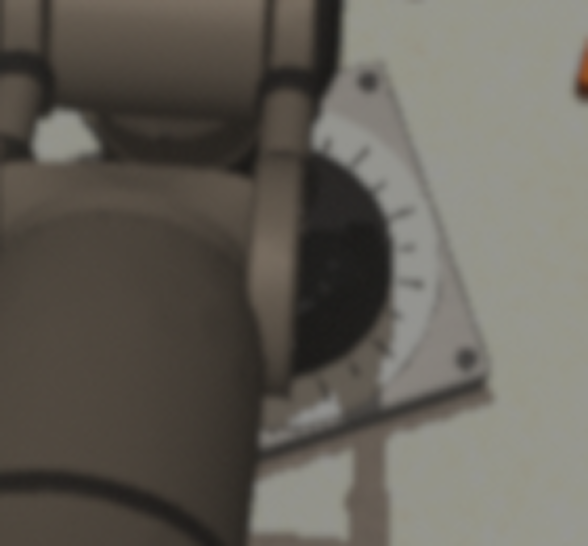

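The side view shows the fin at (335,165) with its end still short of the red line at (408,170). I'll push slowly to about 26°, a little short, then back off and measure.

```bash
python3 -m crank '{"claw":[0,0,0,0,0,0,0,0],"delta_pos":[[0.09,-0.01,0],[0.15,-0.04,0],[0.2,-0.06,0],[0.24,-0.07,0],[0.28,-0.08,0],[0.32,-0.1,0],[0.32,-0.1,0],[0.32,-0.1,0]],"roll":[0.4,0.7,1.1,1.3,1.5,1.7,1.7,1.7]}'
python3 rel.py 26 .038 .0195 
python3 -m crank '{"claw":[0,0,0,0,0,0,0,0],"delta_pos":[[-0.5,0,0],[-1.2,0,0],[-1.2,0,-1],[-1.2,0,-2],[-1.2,0,-3],[-2.2,0,-4],[-3.4,0,-4],[-4.6,0,-4]],"roll":[0,0,0,0,0,0,0,0]}'
python3 -m crank '{"claw":[0,0,0,0,0,0,0,0],"delta_pos":[[-1.2,0,0],[-2.4,0,0],[-3.6,0,0],[-4.6,0,0],[-4.6,0,0],[-4.6,0,0],[-4.6,0,0],[-4.6,0,0]],"roll":[0,0,0,0,0,0,0,0]}'
python3 -c "
from h import *
c=cap('side','side7'); im=c['color']
cv2.imwrite('pics/crop7.png',cv2.resize(im[190:320,260:400],None,fx=4.2,fy=4.2,interpolation=cv2.INTER_CUBIC))
c=cap('top','top7'); im=c['color']
cv2.imwrite('pics/crop8.png',cv2.resize(im[170:300,250:390],None,fx=4.2,fy=4.2,interpolation=cv2.INTER_CUBIC))"
```

```text
time: 5.12
tool_pos: [0.5761, 0.049, 0.0875]
tool_rot: [-3.141, 0.0, -1.108]
contact_force: [-3.1, 4.4, 2.2]
opening: 0.0004
t 5.12 tcp [0.5761 0.049  0.0875] yaw -63.5 op 0.0004 F [-3.1  4.4  2.2] q [-0.05  0.58  1.56  0.    1.01  2.63]
26.0 0.038 0.0195 -> -0.01 0.04 roll 0.08
time: 5.78
tool_pos: [0.526, 0.1522, 0.189]
tool_rot: [-3.136, -0.003, -1.111]
contact_force: [0.3, 0.6, 0.1]
opening: 0.0006
time: 6.45
tool_pos: [0.4748, 0.2537, 0.1868]
tool_rot: [-3.141, -0.001, -1.112]
contact_force: [-0.3, 0.1, 0.9]
opening: 0.0005
```

View pics/crop7.png

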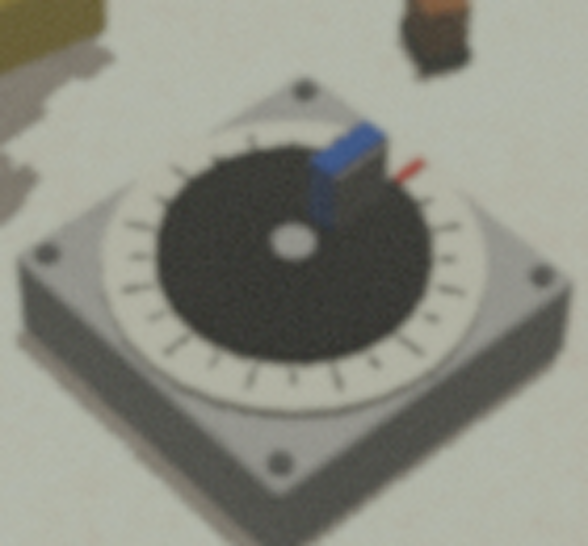

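View pics/crop8.png

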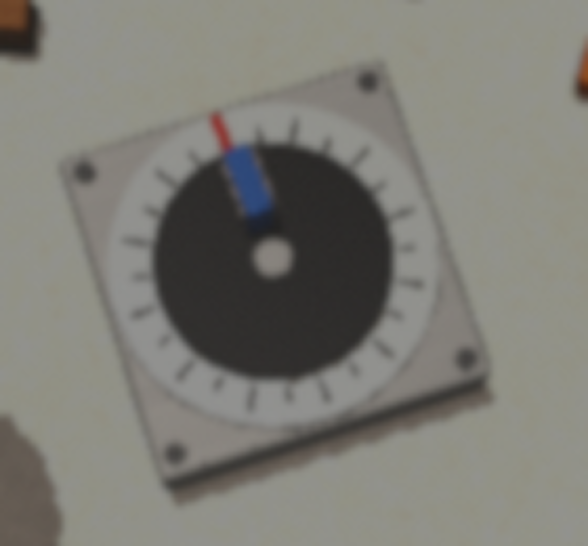

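The top crop shows the fin at (248,180) almost in line with the red line at (221,132). The mark is hidden behind the fin from here, so I'll measure the angles.

```bash
cat > meas.py <<'E'
from h import *
import sys
c=load(sys.argv[1]); im=c['color']; hsv=cv2.cvtColor(im,cv2.COLOR_BGR2HSV)
def pts(m): 
    n,l,st,ce=cv2.connectedComponentsWithStats(m); i=1+np.argmax(st[1:,4]); return np.argwhere(l==i)[:,::-1].astype(float)
M=np.zeros(im.shape[:2],np.uint8); M[185:285,262:370]=255
ang=lambda v:np.degrees(np.arctan2(v[1],v[0]))
dk=cv2.inRange(hsv,(0,0,0),(180,255,50))&M
blue=cv2.inRange(hsv,(100,110,60),(128,255,255))&M
# dial centre: weighted hull of (dark|blue)
red=cv2.inRange(hsv,(0,100,60),(8,255,255))|cv2.inRange(hsv,(170,100,60),(180,255,255)); red&=M
# ring centre from the white ring's outer boundary at z=.061
hub=cv2.inRange(hsv,(0,0,85),(180,80,255))&M; hm=np.zeros_like(M); cv2.circle(hm,(315,231),7,255,-1)
hp=pts(hub&hm); C1=onz(c,hp,.075)[:,:2].mean(0)
p=onz(c,pts(dk|cv2.dilate(blue,None)),.071)[:,:2]; h=cv2.convexHull((p*1e4).astype(np.float32)); C2,R=cv2.minEnclosingCircle(h); C2=np.array(C2)/1e4
e=cv2.fitEllipse(h); C3=np.array(e[0])/1e4
print('C hub',C1,'circle',C2,R/1e4,'ell',C3)
f=onz(c,pts(blue),.111)[:,:2]; fc=f.mean(0); ev=np.linalg.eigh(np.cov((f-fc).T))[1][:,1]
r=onz(c,pts(red),.061)[:,:2]; rc=r.mean(0); rv=np.linalg.eigh(np.cov((r-rc).T))[1][:,1]
print('fin c',fc,'axis',ang(ev)%180,'red c',rc,'axis',ang(rv)%180,len(f),len(r))
for C in(C1,C2,C3,np.array([.5495,.0147])): print(C.round(4),'fin',ang(fc-C).round(2),np.hypot(*(fc-C)).round(4),'red',ang(rc-C).round(2),np.hypot(*(rc-C)).round(4))
E
python3 meas.py top0; python3 meas.py top7
```

```text
C hub [0.55003376 0.01568402] circle [0.54966396 0.01514319] 0.06322127075195312 ell [0.54972119 0.01533433]
fin c [0.53155539 0.04634375] axis 121.88811645195489 red c [0.62243153 0.04552775] axis 20.591667175687462 98 20
[0.55   0.0157] fin 121.08 0.0358 red 22.4 0.0783
[0.5497 0.0151] fin 120.13 0.0361 red 22.66 0.0789
[0.5497 0.0153] fin 120.36 0.0359 red 22.55 0.0787
[0.5495 0.0147] fin 119.56 0.0364 red 22.91 0.0792
C hub [0.55007312 0.01556085] circle [0.55185405 0.01765179] 0.06515947875976562 ell [0.55105503 0.01543662]
fin c [0.58142804 0.02871264] axis 21.597006370497013 red c [0.62340787 0.04576089] axis 19.249220074179675 91 17
[0.5501 0.0156] fin 22.76 0.034 red 22.38 0.0793
[0.5519 0.0177] fin 20.51 0.0316 red 21.45 0.0769
[0.5511 0.0154] fin 23.61 0.0331 red 22.74 0.0785
[0.5495 0.0147] fin 23.7 0.0349 red 22.8 0.0802
```

```bash
python3 - <<'E'
from h import *
c=load('side7'); im=c['color']; t=load('top7')['color']
a=cv2.resize(im[210:250,325:370],None,fx=13,fy=13,interpolation=cv2.INTER_CUBIC)
b=cv2.resize(t[190:230,290:335],None,fx=13,fy=13,interpolation=cv2.INTER_CUBIC)
cv2.imwrite('pics/z7.png',cv2.resize(np.hstack([cv2.convertScaleAbs(a,alpha=1.3),cv2.convertScaleAbs(b,alpha=1.7)]),(796,354)))
C=np.array([.5500,.0155])
ang=lambda v:np.degrees(np.arctan2(v[1],v[0]))
hsv=cv2.cvtColor(im,cv2.COLOR_BGR2HSV)
M=np.zeros(im.shape[:2],np.uint8); M[200:260,320:372]=255
red=(cv2.inRange(hsv,(0,90,60),(8,255,255))|cv2.inRange(hsv,(170,90,60),(180,255,255)))&M
r=onz(c,np.argwhere(red>0)[:,::-1],.061)[:,:2]
M[:]=0;M[210:250,325:360]=255
for vmin in(110,130,150):
    b=cv2.inRange(hsv,(100,90,vmin),(128,255,255))&M; f=onz(c,np.argwhere(b>0)[:,::-1],.111)[:,:2]
    if len(f)>10:
        print(vmin,len(f),'fin',f.mean(0),ang(f.mean(0)-C),np.hypot(*(f.mean(0)-C)),'red',r.mean(0),ang(r.mean(0)-C),np.hypot(*(r.mean(0)-C)))
hub=onz(c,[[260+294/4.2,190+242/4.2]],.073); print('hub side',hub)
E
```

```text
110 80 fin [0.5802264  0.02501086] 17.466395826059788 0.03168740926970424 red [0.62222911 0.0443122 ] 21.74706226030136 0.0777636615896224
130 60 fin [0.58168434 0.02654713] 19.221733765367308 0.03355497396235264 red [0.62222911 0.0443122 ] 21.74706226030136 0.0777636615896224Traceback (most recent call last):
  File "<stdin>", line 14, in <module>
  File "h.py", line 12, in onz
    o,d=ray(c,uv); return o+d*((z-o[2])/d[:,2])[:,None]
        ~~~^^^^^^
  File "h.py", line 9, in ray
    p=cv2.undistortPoints(np.array(uv,float).reshape(-1,1,2),K,D).reshape(-1,2)
      ~~~~~~~~~~~~~~~~~~~^^^^^^^^^^^^^^^^^^^^^^^^^^^^^^^^^^^^^^^^
cv2.error: OpenCV(4.12.0) /io/opencv/modules/calib3d/src/undistort.dispatch.cpp:347: error: (-215:Assertion failed) CV_IS_MAT(_src) && CV_IS_MAT(_dst) && (_src->rows == 1 || _src->cols == 1) && (_dst->rows == 1 || _dst->cols == 1) && _src->cols + _src->rows - 1 == _dst->rows + _dst->cols - 1 && (CV_MAT_TYPE(_src->type) == CV_32FC2 || CV_MAT_TYPE(_src->type) == CV_64FC2) && (CV_MAT_TYPE(_dst->type) == CV_32FC2 || CV_MAT_TYPE(_dst->type) == CV_64FC2) in function 'cvUndistortPointsInternal'
```

View pics/z7.png

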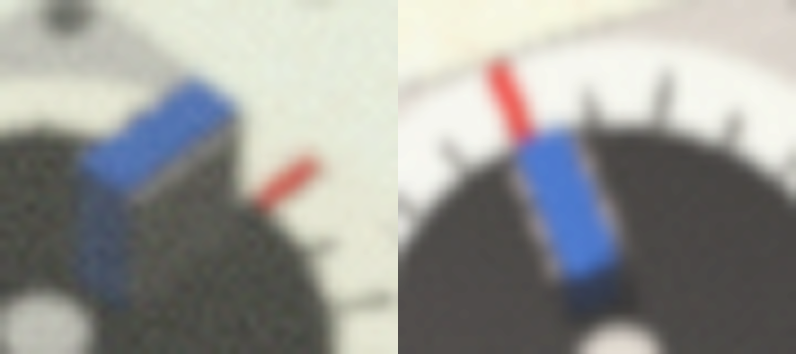

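```bash
python3 - <<'E'
from h import *
ang=lambda v:np.degrees(np.arctan2(v[1],v[0]))%360
k=8.844
zs=lambda P:(np.array(P,float)+.5)/k-.5+[325,210]
zt=lambda P:(np.array(P,float)-[398,0]+.5)/k-.5+[290,190]
s=load('side7');t=load('top7')
for n,c,f,line in(('side',s,zs([[80,162],[195,78],[240,110],[125,192]]),zs([[260,206],[315,158]])),
           ('top',t,zt([[520,148],[575,132],[618,258],[565,280]]),zt([[500,66],[526,138]]))):
    # hub: bright blob near dial centre
    g=cv2.cvtColor(c['color'],cv2.COLOR_BGR2GRAY); u,v=proj(c,[.55,.0155,.074])[0].round().astype(int)
    w=g[v-9:v+10,u-9:u+10]; _,m=cv2.threshold(w,0,255,cv2.THRESH_OTSU); nn,l,st,ce=cv2.connectedComponentsWithStats(m); i=l[9,9]; hub=ce[i]+[u-9,v-9]
    C=onz(c,[hub],.073)[0,:2]; F=onz(c,f,.111)[:,:2]; L=onz(c,line,.061)[:,:2]
    print(n,'hub',st[i],C,'fin c',F.mean(0),ang(F.mean(0)-C),np.hypot(*(F.mean(0)-C)),'edges',[ang(F[j]-F[i_])%180 for i_,j in((0,1),(3,2),(0,3),(1,2))],'line',ang(L.mean(0)-C),np.hypot(*(L-C).T))
E
```

```text
side hub [ 4  6 10  9 74] [0.54877182 0.01282765] fin c [0.58137601 0.02545867] 21.176605351819934 0.03496534968754351 edges [np.float64(22.90328418577791), np.float64(21.92255616636521), np.float64(114.94133570417586), np.float64(112.2150375292697)] line 23.051824039066716 [0.07072059 0.09098289]
top hub [ 4  5 10  9 73] [0.55055427 0.01565359] fin c [0.58260694 0.0284537 ] 21.769108586176763 0.03451400451752661 edges [np.float64(108.06795386285711), np.float64(114.46561606198918), np.float64(19.768067641351678), np.float64(19.635900269984063)] line 22.094322275979142 [0.08963672 0.06873159]
```

Across both views the fin measures 21.2–22.8° and the line 22.1–23.1°. That puts the mark about 1° (1 mm) from the line, against a limit of 4.3°, so the dial is set. Next is the green button.

```bash
cat > to.py <<'E'
from h import *
import sys
o=robot.observe(); p=o['tool_pos']; y=o['tool_rot'][2]; d=np.array([float(v) for v in sys.argv[1:3]])-p[:2]
print('t',o['time'],p.round(4),np.degrees(y),o['contact_force'].round(1),'x',(d@[np.cos(y),np.sin(y)]/.025).round(2),'y',(d@[np.sin(y),-np.cos(y)]/.025).round(2))
E
python3 to.py .5665 -.2558
```

```text
t 6.55 [0.4748 0.2536 0.1867] -63.76023306855484 [ 0.2 -0.3 -1.3] x 19.9 y 5.72
```

```bash
python3 -m crank '{"claw":[0,0,0,0,0,0,0,0],"delta_pos":[[1.2,0.35,0],[2.4,0.7,0],[3.6,1.05,0],[4.9,1.4,0],[6.2,1.75,0],[7.5,2.15,0],[8.8,2.5,0],[10,2.87,0]],"roll":[0,0,0,0,0,0,0,0]}'
python3 -m crank '{"claw":[0,0,0,0,0,0,0,0],"delta_pos":[[1.3,0.37,0],[2.6,0.75,0],[3.9,1.12,0],[5.2,1.5,0],[6.5,1.87,0],[7.8,2.24,0],[9,2.6,0],[9.9,2.85,0]],"roll":[0,0,0,0,0,0,0,0]}'
python3 -m crank '{"claw":[0,0,0,0,0,0,0,0],"delta_pos":[[0,0,0],[0,0,0.6],[0,0,1.4],[0,0,2.2],[0,0,3],[0,0,3.6],[0,0,4],[0,0,4]],"roll":[0,0,0,0,0,0,0,0]}'
python3 to.py .5665 -.2558
python3 -c "
from h import *
c=cap('side','side9'); im=c['color']
a=cv2.resize(im[310:420,340:460],None,fx=4,fy=4,interpolation=cv2.INTER_CUBIC)
c=cap('top','top9'); b=cv2.resize(c['color'][170:280,260:380],None,fx=3,fy=3,interpolation=cv2.INTER_CUBIC)
b=cv2.copyMakeBorder(b,0,a.shape[0]-b.shape[0],0,0,cv2.BORDER_CONSTANT)
cv2.imwrite('pics/crop9.png',cv2.resize(np.hstack([a,b]),None,fx=.93,fy=.93))"
```

```text
time: 7.22
tool_pos: [0.5209, -0.0043, 0.1868]
tool_rot: [-3.141, -0.001, -1.113]
contact_force: [0.6, 0.5, 0.0]
opening: 0.0009
time: 7.88
tool_pos: [0.566, -0.2588, 0.1865]
tool_rot: [3.141, -0.001, -1.114]
contact_force: [-0.6, -0.3, 0.1]
opening: 0.0003
time: 8.55
tool_pos: [0.5651, -0.2542, 0.0844]
tool_rot: [3.139, 0.004, -1.112]
contact_force: [0.3, -0.8, -0.2]
opening: 0.0006
t 8.55 [ 0.5651 -0.2542  0.0844] -63.71435335248388 [ 0.3 -0.8 -0.2] x 0.08 y -0.02
```

View pics/crop9.png

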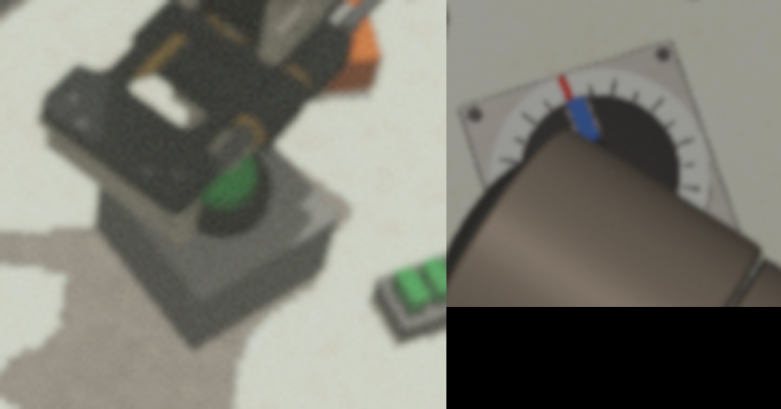

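The fingertips are over the green button (230,180), and the dial is unchanged in the right-hand panel. I'll press in small steps and watch the force.

```bash
python3 -m crank '{"claw":[0,0,0,0,0,0,0,0],"delta_pos":[[0.08,0,0.2],[0.08,0,0.4],[0.08,0,0.55],[0.08,0,0.65],[0.08,0,0.75],[0.08,0,0.8],[0.08,0,0.8],[0.08,0,0.8]],"roll":[0,0,0,0,0,0,0,0]}'
```

```text
time: 9.32
tool_pos: [0.5675, -0.2568, 0.0672]
tool_rot: [-3.141, -0.001, -1.112]
contact_force: [-1.1, 0.8, 5.2]
opening: 0.0004
```

```bash
python3 -m crank '{"claw":[0,0,0,0,0,0,0,0],"delta_pos":[[0,0,0.05],[0,0,0.1],[0,0,0.15],[0,0,0.15],[0,0,0.15],[0,0,0.15],[0,0,0.15],[0,0,0.15]],"roll":[0,0,0,0,0,0,0,0]}'
```

```text
time: 9.98
tool_pos: [0.5676, -0.2569, 0.0659]
tool_rot: [-3.141, -0.002, -1.111]
contact_force: [-5.5, 3.5, 21.0]
opening: 0.0002
```

Force rose to 21 N within about 1.3 mm, so I've hit something hard. That's either the button's end stop or the collar. I'll look, then read the force on the way up to tell which.

```bash
python3 -c "
from h import *
c=cap('side','sideA'); im=c['color']
a=cv2.resize(im[330:400,360:440],None,fx=7,fy=7,interpolation=cv2.INTER_CUBIC)
cv2.imwrite('pics/cropA.png',cv2.convertScaleAbs(a,alpha=1.4))"
python3 -m crank '{"claw":[0,0,0,0,0,0,0,0],"delta_pos":[[0,0,-0.1],[0,0,-0.15],[0,0,-0.15],[0,0,-0.15],[0,0,-0.15],[0,0,-0.15],[0,0,-0.15],[0,0,-0.15]],"roll":[0,0,0,0,0,0,0,0]}'
python3 -m crank '{"claw":[0,0,0,0,0,0,0,0],"delta_pos":[[0,0,-0.1],[0,0,-0.1],[0,0,-0.1],[0,0,-0.1],[0,0,-0.1],[0,0,-0.1],[0,0,-0.1],[0,0,-0.1]],"roll":[0,0,0,0,0,0,0,0]}'
python3 -m crank '{"claw":[0,0,0,0,0,0,0,0],"delta_pos":[[0,0,-0.1],[0,0,-0.1],[0,0,-0.1],[0,0,-0.1],[0,0,-0.1],[0,0,-0.1],[0,0,-0.1],[0,0,-0.1]],"roll":[0,0,0,0,0,0,0,0]}'
```

```text
time: 10.7
tool_pos: [0.5675, -0.2568, 0.0667]
tool_rot: [-3.141, -0.0, -1.112]
contact_force: [-0.2, -1.4, 3.7]
opening: 0.0003
time: 11.37
tool_pos: [0.5675, -0.2567, 0.0692]
tool_rot: [-3.141, -0.0, -1.112]
contact_force: [-0.1, -1.7, 3.9]
opening: 0.0
time: 12.03
tool_pos: [0.5673, -0.2565, 0.0716]
tool_rot: [3.141, 0.0, -1.112]
contact_force: [0.1, -0.7, 1.4]
opening: 0.0005
```

View pics/cropA.png

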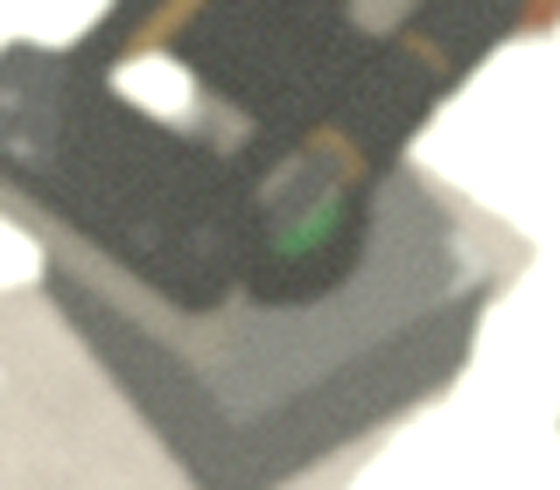

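The force falls gradually from about 5 N at z = 0.067 to 1.4 N at 0.0716. That's the spring over roughly 6 mm of travel, so the hard contact was the button's end stop and it was fully in. Now I'll lift off and check.

```bash
python3 -m crank '{"claw":[0,0,0,0,0,0,0,0],"delta_pos":[[0,0,-0.3],[0,0,-1],[0,0,-2],[0,0,-3],[0,0,-4],[0,0,-5],[0,0,-5],[0,0,-5]],"roll":[0,0,0,0,0,0,0,0]}'
python3 to.py .40 -.45
```

```text
time: 12.7
tool_pos: [0.5678, -0.2568, 0.1985]
tool_rot: [-3.14, -0.002, -1.112]
contact_force: [0.3, -0.9, 0.5]
opening: 0.0005
t 12.7 [ 0.5678 -0.2568  0.1985] -63.68491035962763 [ 0.3 -0.9  0.5] x 3.95 y 9.44
```

```bash
python3 -m crank '{"claw":[0,0,0,0,0,0,0,0],"delta_pos":[[0.5,1.2,0],[1,2.4,0],[1.5,3.6,0],[2,4.8,0],[2.5,6,0],[3,7.2,0],[3.5,8.4,0],[3.95,9.4,0]],"roll":[0,0,0,0,0,0,0,0]}'
python3 -m crank '{"claw":[0,0,0,0,0,0,0,0],"delta_pos":[[0,0,0],[0,0,0],[0,0,0],[0,0,0],[0,0,0],[0,0,0],[0,0,0],[0,0,0]],"roll":[0,0,0,0,0,0,0,0]}'
python3 - <<'E'
from h import *
s=cap('side','sideB'); t=cap('top','topB')
cv2.imwrite('pics/cropB.png',cv2.resize(t['color'][130:330,170:480],None,fx=2.5,fy=2.5,interpolation=cv2.INTER_CUBIC))
def cen(im,box,lo,hi):
    x0,y0,x1,y1=box; m=cv2.inRange(cv2.cvtColor(im,cv2.COLOR_BGR2HSV),lo,hi)[y0:y1,x0:x1]
    n,l,st,ce=cv2.connectedComponentsWithStats(m); i=1+np.argmax(st[1:,4]); return ce[i]+[x0,y0],st[i]
print(cen(s['color'],(375,335,425,380),(45,80,90),(85,255,255)),robot.observe()['contact_force'])
d=cv2.absdiff(t['color'],load('top7')['color']).max(2)[185:280,262:370]; print('dial diff',(d>40).sum())
E
python3 meas.py topB
```

```text
time: 13.37
tool_pos: [0.3983, -0.4499, 0.1951]
tool_rot: [3.141, 0.003, -1.112]
contact_force: [0.6, -1.0, 1.3]
opening: 0.0004
time: 14.03
tool_pos: [0.4009, -0.4489, 0.1968]
tool_rot: [-3.142, -0.0, -1.111]
contact_force: [-0.0, -0.6, 1.2]
opening: 0.0003
C hub [0.55007312 0.01556085] circle [0.55259912 0.0149589 ] 0.06530276489257812 ell [0.55086221 0.01545101]
fin c [0.58125628 0.02848959] axis 22.606268645512557 red c [0.62398207 0.0459603 ] axis 19.229491084185838 91 18
[0.5501 0.0156] fin 22.52 0.0338 red 22.36 0.0799
[0.5526 0.015 ] fin 25.27 0.0317 red 23.48 0.0778
[0.5509 0.0155] fin 23.22 0.0331 red 22.65 0.0792
[0.5495 0.0147] fin 23.47 0.0346 red 22.77 0.0808Traceback (most recent call last):
  File "<stdin>", line 7, in <module>
  File "<stdin>", line 6, in cen
    return _wrapfunc(a, 'argmax', axis=axis, out=out, **kwds)
    return bound(*args, **kwds)
ValueError: attempt to get argmax of an empty sequence
```

View pics/cropB.png

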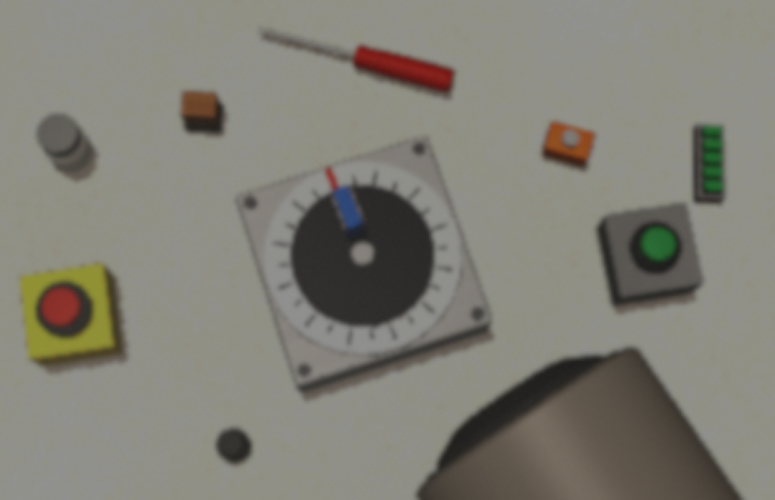

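View pics/sideB.png

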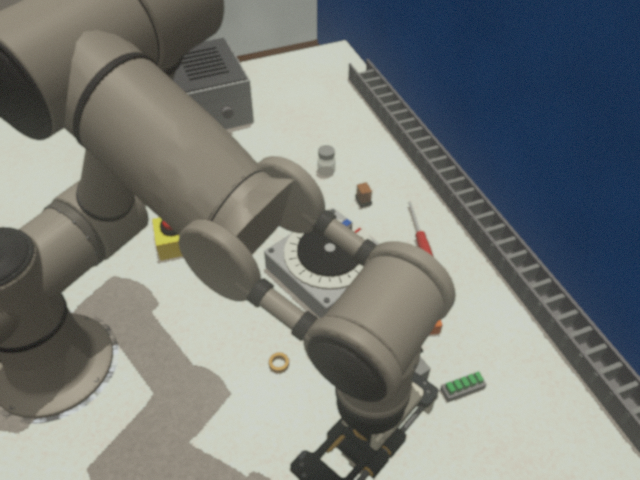

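The top view shows the dial in line with the red line, and the green button back at pixel (433,227) as at the start. The visible loose parts haven't moved, and the arm is clear of everything. Handing in.

```bash
python3 -c "
from cell import robot
print(robot.hand_in())"
```

```text
the job is handed in; nothing more can be done
None
```

I pushed the fin about 98° clockwise with the shut fingertips on its counterclockwise pad only, so it was never pinched. Then I pressed the green button to its end stop, lifted off and handed in at about 14 s of the 48 s allowed.

- **Dial:** the last top view put the fin at about 22.5–23.5° and the red line at 22.4–22.8°, so the mark should be within about 1 mm of the line. One fit with a poor centre estimate gave 25.3° against 23.5°. An earlier side view put the fin at 21.2° against 23.1°. Both are inside the 4.3° limit. The fin hid the index mark from both cameras, so I judged its position from the fin.
- **Green button:** the spring force was about 5 N at full travel and 21 N on the end stop. In the last top view the button was back where it started. The matching colour check from the side failed because the arm blocked the view.
- **Everything else:** the red stop button was not touched. The loose parts I could see looked unmoved by eye, but I did not measure them. At the end the arm was touching nothing.

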